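# Seat the check weight in the dispensary scale

### The arm

A 7-joint arm with a two-finger parallel gripper is mounted at the origin on the work surface. World frame = base frame: x ahead of the robot, y to its left, z up, the work surface at z = 0. Lengths are in m, angles in rad, forces in N, time in s.
With the tool pointing down it reaches from about 0.425 to 0.975 m from the base axis. Payload 16.7 kg.
Tool frame: the origin (TCP) lies between the finger pads; the fingertips stand 8 mm ahead of it and the grasp point (between the pads) lies 11 mm behind it; z points along the fingers, y is the line along which they close (so a half turn about z gives the same grasp; the last joint's range is limited). The gripper opens to 85 mm and grips with 20 to 120 N. Pads are 22 mm wide; open, the fingers measure 114 mm over their backs; the gripper's body (76 mm by 85 mm) begins 54 mm behind the grasp point. The pads swing forward as they close: fully open they stand 13 mm farther back than shut.
Start: joints at [1.038, 0.426, 0.074, 1.606, -0.034, 1.111, -0.067], TCP at [0.253, -0.626, 0.239] pointing down, gripper open.
Joint ranges: [-2.85, 2.85], [-0.5, 2.14], [-1.23, 1.37], [0.21, 2.46], [-1.02, 4.16], [0.16, 2.05], [-2.73, 2.73]. Speed limits (rad/s): [1.89, 1.89, 2.39, 2.39, 3.01, 3.01, 3.01].

### API

Orientations are given as a 3x3 rotation matrix whose columns are the frame's x, y, z axes.
In Python, from station import bot gives the robot as it stands.
- The arm moves only by the tool send_rows, never from a script. Its argument "series" is a list that holds one entry, the list of rows, each a list of 7 numbers: the shift along the tool's x, y, z in cm, then the turn, a rotation vector about the tool's x, y, z in degrees, then the opening in per cent of the stroke, from 0 (shut) to 100 (fully open). In form: [[[tx, ty, tz, rx, ry, rz, grip], ...]]. A call has 1 to 8 rows; each row is the pose to reach, as a shift and turn from the pose commanded when the call began, along the tool's axes at that moment; what a row does not reach only later rows make up. A row lasts 1/12 s, in which the tool goes at most 41.7 mm and 7.16 degrees, less where a joint would pass 70% of its speed; a pose out of reach is approached as far as the arm can. A call with a gripper value outside its range is refused whole. The fingers move at their own pace and stop on an object; "newtons" is the grip in N (left out, the last holds). Time passes only in rows, so rows that repeat a pose let the fingers close. It gives the time, the measured TCP pose, the force, the opening and the grip force at its end, in the units of the state.
- bot.read_state(): the state, without advancing time (a new reading comes with each control period).
- bot.capture(name): name is "scene" or "top" or "wrist"; returns a dict with "img" (480x640x3 uint8, red, green, blue), "range_z" (480x640 float32, m along the optical axis (not along the pixel's ray), 0 where there is no reading), "mtx" (3x3 intrinsics, pixels), "R" (3x3) and "t" (3): a world point X has camera coordinates R X + t. Camera axes: x right, y down, z forward; pixel columns grow to the right and rows downward; lengths in m; the calibration is good to about 2 mm. A picture is of the moment at which its call begins.
- bot.close_job(): hands the job in; it is judged then, once.
Trained networks look in a picture, given as the dict that the camera call returned (one of the last four; its "shot" number tells which), for a name from the list of things; names that differ only in an ending like _2 or _b are one class to them, and where a whole thing is asked for, a point or a joint stands for the part that bears it (a point fixed in the world has none). Each returns a list of dicts, best first, with "p" (0 to 1); they miss things now and then, are a little off and sometimes report something else, mostly with a low value. They report only what shows in the picture. A call takes as long as a camera call. They do not tell look-alikes from the thing itself.
- bot.cut_out(picture, name): "pixels" (480x640 bool, what is visible of it) and "bbox" ([left, top, width, height] in pixels, round what is visible of it).
- bot.tip_of(picture, name): "at" ([column, row] in pixels: a listed point, or the origin of a listed thing).
The state is a dict: "t": time; "joints": joint angles; "qd": joint speeds; "joint_torque": joint torques, N m; "ee_pos": TCP position; "tool_rot": TCP orientation; "wrist_force": force on the tool from outside, world axes, zero at the start; "torque": the same for the moment, N m; "opening": opening from 0.0 (shut) to 1.0 (fully open); "grip_force": force on a finger pad.
Only numpy, scipy, OpenCV 4.12 (cv2) and the standard library are available. Lean on these libraries where they do the work, as an engineer would, in place of code of your own. Each camera call takes 0.05 s, during which the arm holds its last target. There are 200 camera calls.

### The job

Do the scale's daily check without fingering the brass check weight: pick up the lifter by its blue handle, slide its blade into the slot of the wooden rest under the weight and carry the weight level to the scale's cradle. Set it down gently between the rails and use the lifter to press it home against the red sprung shoe with about 10 newtons, held there for half a second, then ease off slowly, leaving it there, draw the lifter out and stand it back on its black mat. Leave everything else on the counter alone.

Things in the scene. Friction and masses are not known exactly. Their poses are not given: they have to be found in the camera images.
- mat: Black rubber mat, 200 (x) x 150 (y) x 3 mm, fixed to the counter; the lifter stands on it. Origin: centre of its underside, on the counter; top at 3 mm.
- lifter: Hand lifter, 300 g. Origin: underside of its steel foot (36 x 50 x 6 mm), below the handle; x to the blade's tip, z up. Blue handle: upright plate 32 (x) x 14 (y) mm, 6 to 60 mm high, over the origin; grip it across y about 34 mm up with 60 N or more, or it pitches. Blade 20 mm wide, 3 mm thick, underside level with the foot's, tip at x = 100 mm.
- shoulder (a point): Point on the lifter: foot of the front face of the upright shoulder that stands across the blade (20 mm wide, 12 mm high above the blade's top), 55 mm ahead of and 3 mm above the lifter's origin. The weight rides on the blade in front of it; touching it, its centre is 25 mm ahead of this point.
- rest: Wooden rest, fixed. Origin: centre of its underside; z up, x away from the open end. Two rails along x (x = -30 to 30 mm, tops 26 mm high) leave a 28 mm wide slot (y = -14 to 14), open to -x, floor 8 mm high; a 30 mm high wall at x = 30 to 36 mm closes the far end. The weight lies across the rails; the blade enters the slot below it from -x.
- weight: Brass check weight, about 100 g: disc 50 mm in diameter, 6 mm thick, with a small knob (14 mm wide, top 15 mm above the underside). Origin: centre of its underside. Only the lifter may touch it, never the fingers; more than 15 degrees of tilt counts as tipping.
- cradle: Cradle of the white scale, fixed. Origin: underside; z up, x away from its open mouth. Base 34 mm high, x = -60 to 100, y = -60 to 60 mm. Two rails (x = -45 to 75 mm, tops 50 mm high) leave a slot for the blade, y = -14 to 14 mm, floor 34 mm high, open to -x and up. Dark walls, 58 mm high, inner faces at y = -28 and 28 mm, guide the weight. Rails and walls are slick.
- stop: Black stop block on the cradle's rails, its depth differs each time; 28 x 48 x 18 mm. Origin: foot of its front face, on the rail tops; x away from the mouth. A red sprung shoe (36 mm wide, 12 mm high) stands before it: its face is at x = -8 to -18 mm, set by a screw and not reported, so feel for it. It gives 8 N/mm, 4 mm at most, and is damped: press and ease off at 10 mm/s or less. Push with 7 to 14 N.
- medicine_box: Red carton lying flat, 50 x 110 x 22 mm, bystander. Origin: centre of underside.
- pill_bottle: White pill jar, 48 mm wide, 85 mm high, bystander. Origin: centre of underside.
- amber_bottle: Amber bottle, 48 mm wide, 100 mm high, bystander. Origin: centre of underside.
- ointment_jar: White ointment jar with blue cap, 48 mm wide, 40 mm high, bystander. Origin: centre of underside.
- small_weight: Small steel knobbed weight, 28 mm wide, 27 mm high, bystander. Origin: centre of underside.
- pill_cup: Small white cup, 44 mm wide, 32 mm high, bystander. Origin: centre of underside.
- stapler: Black stapler, 130 mm long, 40 mm high, bystander. Origin: centre of underside.
Not all that is in view belongs to the job. Of the things shaped like the rest, the wooden one is meant.

How it is judged:
On the way, in this order (a step that is already met when the one before it is completed fails the run):
1. the weight is carried by the lifter alone, clear above the rest or away from it (contact force between weight and lifter above 0.4 N and contact force between weight and rest below 0.02 N and contact force between weight and cradle below 0.02 N and height (world z) of weight above 0.035 m), for 0.2 s.
2. the lifter presses the weight, lying on the cradle's rails, against the shoe with at least 7 N for 0.3 s, so that the shoe gives (contact force between weight and stop above 5 N and contact force between weight and lifter above 7 N and z of weight in the frame of cradle below 0.053 m and angle between weight's own z axis and vertical below 0.1 rad), for 0.3 s.
At the end, for the whole second after the job is handed in: The weight lies flat at rest on the cradle's rails before the shoe (its centre 31 to 46.5 mm before the stop block's face, wherever the shoe is set, and within 5 mm of the middle); the lifter, no longer touching it, stands upright, released and at rest, with its foot's centre over the mat (x of weight in the frame of stop between -0.0465 and -0.031 m and y of weight in the frame of stop between -0.005 and 0.005 m and z of weight in the frame of cradle between 0.047 and 0.0525 m and angle between each of weight, lifter's own z axis and vertical below 0.06 rad and linear speed of each of weight, lifter below 0.01 m/s and contact force between weight and lifter below 0.02 N and x of lifter in the frame of mat between -0.1 and 0.1 m and y of lifter in the frame of mat between -0.075 and 0.075 m and height (world z) of lifter between 0.001 and 0.006 m).
It fails at once if the fingers or the arm touch the weight (contact force between any of the fingers, the arm and weight above 0.3 N).
It fails at once if the weight tips more than 15 degrees (angle between weight's own z axis and vertical above 0.262 rad).
It fails at once if the weight or the shoe is pressed with more than 14 N (contact force between lifter and weight above 14 N or contact force between anything else and stop above 14 N).
It fails at once if the lifter or the weight hits or presses the cradle with more than 20 N (contact force between any of lifter, weight and cradle above 20 N).
It fails at once if a bystander is moved more than 15 mm (distance of any of medicine_box, pill_bottle, amber_bottle, ointment_jar, small_weight, pill_cup, stapler from where it was at the start of the episode above 0.015 m).
It also fails if it takes over 67 s, if anything falls off the work surface, if the arm or the gripper's body presses on something with over 40 N, if the wrist force passes 120 N, or if a joint passes its speed limit or range.

## Working session

There is one attempt and no reset: what is moved stays moved. The work goes in short steps, Python scripts to look and compute and a tool call to move; the robot and the scene stay as the last step left them, time stands still between calls to the robot, and variables do not carry over. Pictures are saved under pics/ and viewed, at most 13 in all, crops included, and the job is handed in when it is done.

Besides the shell and the picture viewer there is one more tool, called after "Call:" by a JSON object that holds its "op" and its "data". send_rows: Moves the arm, as the interface text tells. Its arguments: {"type":"object","properties":{"series":{"type":"array"},"newtons":{"type":"number"}},"required":["series"]}

```bash
mkdir -p pics; ls; cat > h.py <<'E'
import numpy as np, cv2
from station import bot
def world(p,u,v,z=None):
    K,R,t=p["mtx"],p["R"],p["t"]
    r=np.linalg.inv(K)@np.array([u,v,1.0]); 
    if z is None: return R.T@(r*p["range_z"][int(round(v)),int(round(u))]-t)
    o=-R.T@t; d=R.T@r; return o+d*(z-o[2])/d[2]
def cloud(p):
    v,u=np.mgrid[:480,:640]; d=p["range_z"]
    c=np.stack([u,v,np.ones_like(u)],-1)@np.linalg.inv(p["mtx"]).T*d[...,None]
    return (c-p["t"])@p["R"]
def save(p,n,crop=None,s=1):
    im=p["img"][...,::-1]
    if crop: a,b,c,d=crop; im=im[b:b+d,a:a+c]
    cv2.imwrite(f"pics/{n}.png",cv2.resize(im,None,fx=s,fy=s))
E
python3 - <<'E'
from h import *
s=bot.read_state(); print(s["ee_pos"],s["tool_rot"],s["opening"],s["t"])
for c in ["top","scene"]:
    p=bot.capture(c); save(p,c); C=cloud(p)
    print(c,-p["R"].T@p["t"])
    for n in ["mat","lifter","shoulder","rest","weight","cradle","stop"]:
        for d in bot.tip_of(p,n)[:3]: 
            u,v=d["at"]; print(n,"tip",round(d["p"],2),np.round([u,v]),np.round(C[int(v),int(u)],3) if 0<=v<480 and 0<=u<640 else '')
        for d in bot.cut_out(p,n)[:2]: print(n,"cut",round(d["p"],2),d["bbox"],np.round(np.median(C[d["pixels"]],0),3))
E
```

```text
pics
[ 0.25256552 -0.62554835  0.23860555] [[ 9.27269258e-01  3.74394685e-01 -5.85493937e-04]
 [ 3.74395123e-01 -9.27268581e-01  1.12750854e-03]
 [-1.20776927e-04 -1.26471008e-03 -9.99999193e-01]] 1.0021048539725907 0.0
top [0.45090022 0.05511695 1.18260875]
mat tip 0.56 [448. 266.] [ 0.475 -0.263  0.007]
mat cut 0.82 [413.2, 219.0, 78.3, 95.2] [ 0.472 -0.28   0.003]
mat cut 0.55 [435.5, 240.3, 28.5, 51.0] [ 0.455 -0.264  0.008]
lifter tip 0.68 [451. 279.] [ 0.441 -0.267  0.013]
lifter tip 0.68 [293. 303.] [0.376 0.113 0.04 ]
lifter tip 0.54 [238. 212.] [0.589 0.252 0.034]
lifter cut 0.62 [436.3, 240.2, 29.0, 52.1] [ 0.456 -0.263  0.007]
lifter cut 0.29 [221.2, 178.7, 18.9, 19.0] [0.64  0.261 0.067]
shoulder tip 0.59 [449. 260.] [ 0.487 -0.266  0.004]
shoulder tip 0.32 [159. 199.] [0.616 0.45  0.005]
shoulder cut 0.92 [437.3, 243.4, 27.4, 45.1] [ 0.451 -0.264  0.008]
rest tip 0.83 [335. 209.] [0.602 0.018 0.043]
rest tip 0.72 [358. 155.] [ 0.743 -0.037  0.006]
rest cut 0.85 [316.9, 188.2, 38.7, 34.3] [0.612 0.021 0.024]
rest cut 0.57 [339.9, 138.3, 40.1, 35.4] [ 0.739 -0.042  0.023]

[... 821 characters left out ...]
, 55.4] [ 0.451 -0.266  0.012]
shoulder tip 0.64 [220. 199.] [ 0.49  -0.265  0.01 ]
shoulder cut 0.63 [214.6, 161.2, 25.9, 54.8] [ 0.449 -0.266  0.012]
rest tip 0.77 [294. 287.] [0.628 0.019 0.029]
rest tip 0.58 [240. 319.] [ 0.738 -0.04   0.013]
rest cut 0.77 [211.5, 293.8, 55.0, 53.0] [ 0.743 -0.042  0.026]
rest cut 0.74 [271.6, 260.8, 49.3, 43.7] [0.625 0.032 0.027]
weight tip 0.87 [296. 277.] [0.608 0.015 0.038]
weight cut 0.56 [284.5, 267.5, 28.6, 20.3] [0.607 0.015 0.034]
cradle tip 0.79 [408. 329.] [0.627 0.267 0.067]
cradle cut 0.61 [362.3, 288.4, 83.2, 98.5] [0.632 0.264 0.038]
stop tip 0.88 [399. 331.] [0.642 0.254 0.071]
stop cut 0.87 [384.2, 319.3, 28.3, 30.9] [0.644 0.262 0.069]
```

View pics/top.png

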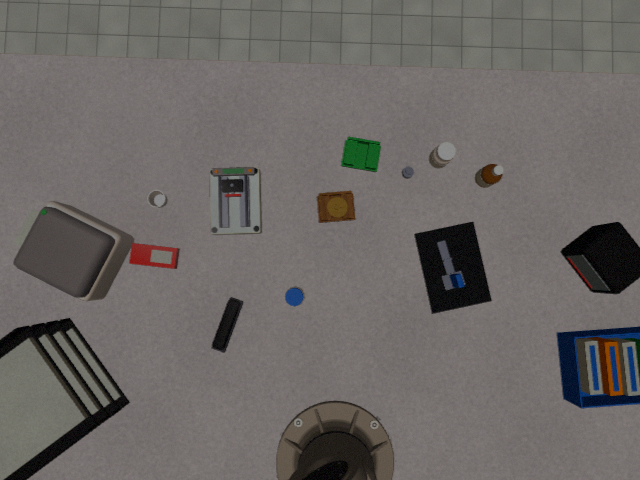

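View pics/scene.png

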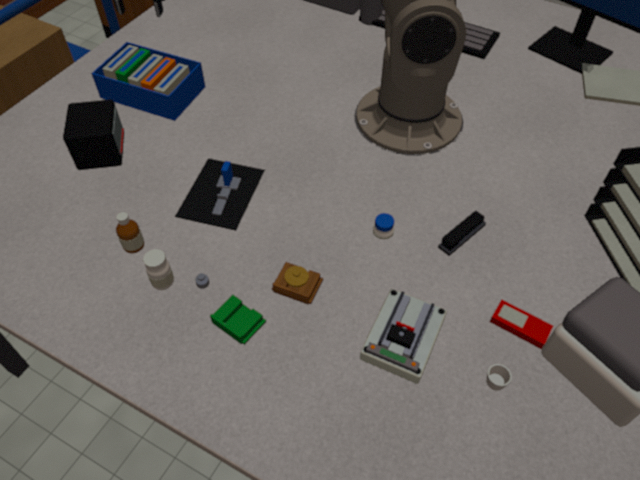

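The top view shows the mat and lifter at about (450,265), and the wooden rest with the weight at (336,207). The green decoy is at (361,154), and the cradle with its stop is at (235,200). The scene view agrees. Next I need fine poses, so I'll measure the clouds and look through the wrist camera.

```bash
python3 - <<'E'
from h import *
p=bot.capture("wrist"); save(p,"w0"); print(-p["R"].T@p["t"],p["R"])
s=bot.read_state(); print(s["joints"],s["wrist_force"])
p=bot.capture("top"); C=cloud(p); q=bot.capture("scene"); D=cloud(q)
def rect(P,lo,hi,zl,zh,tag):
    m=(P[...,0]>lo[0])&(P[...,0]<hi[0])&(P[...,1]>lo[1])&(P[...,1]<hi[1])&(P[...,2]>zl)&(P[...,2]<zh)
    X=P[m][:,:2].astype(np.float32); 
    if len(X)>5: r=cv2.minAreaRect(X*1000); print(tag,len(X),np.round(r[0],1),np.round(r[1],1),round(r[2],1))
for P,t in((C,"top"),(D,"scene")):
    rect(P,(.5,.17),(.72,.34),.025,.042,t+" cradle base")
    rect(P,(.5,.17),(.72,.34),.055,.062,t+" walls")
    rect(P,(.5,.17),(.72,.34),.063,.075,t+" stop")
    rect(P,(.55,-.05),(.66,.08),.02,.05,t+" rest")
    rect(P,(.55,-.05),(.66,.08),.0285,.05,t+" weight")
    rect(P,(.38,-.34),(.56,-.2),.03,.08,t+" handle")
    rect(P,(.38,-.34),(.56,-.2),.006,.08,t+" lifter")
E
```

```text
[ 0.3314784  -0.5935628   0.37368199] [[ 3.73544495e-01 -9.27612256e-01  1.15521466e-04]
 [-8.76710977e-01 -3.53006130e-01  3.26748428e-01]
 [-3.03055066e-01 -1.22156355e-01 -9.45111344e-01]]
[ 1.03748773  0.42609359  0.07389893  1.60600404 -0.03410401  1.11081534
 -0.06713531] [ 0.53002355  0.37315704 -0.25096351]
top cradle base 1793 [614.7 260.2] [159.5 121. ] 3.7
top walls 291 [610.4 259.9] [119.1  68.9] 4.0
top stop 267 [640.6 260.5] [39.4 47.5] 5.9
top rest 847 [610.9  16.1] [66.4 80.3] 6.6
top weight 401 [610.9  16.5] [66.3 77.2] 4.2
top handle 132 [ 438.7 -275. ] [31.5 15.2] 18.0
top lifter 633 [ 470.3 -270.9] [180.2 137.8] 0.8
scene cradle base 2429 [613.5 259.8] [162.3 120.3] 3.7
scene walls 434 [616.2 257.8] [139.4  81.9] 7.7
scene stop 480 [606.6 259.8] [105.1  67.3] 3.5
scene rest 1086 [609.1  16.1] [69.7 81.1] 6.2
scene weight 729 [609.9  16.2] [68.4 80.2] 6.5
scene handle 169 [ 436.3 -274.6] [36.8 17.2] 13.8
scene lifter 1756 [ 470.  -270.1] [179.4 139.8] 0.1
```

View pics/w0.png

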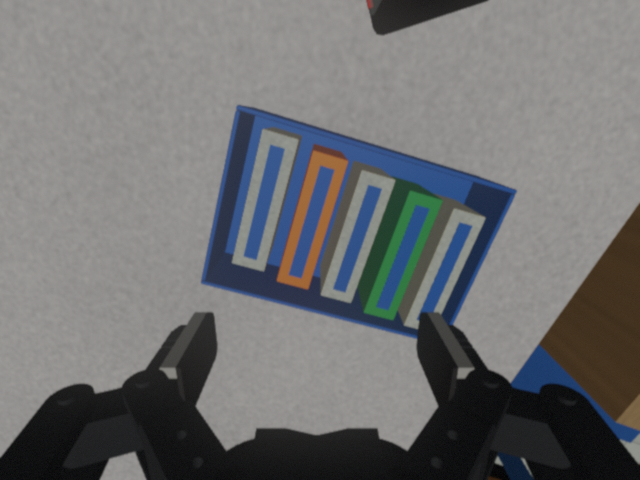

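The wrist camera looks at the folder box in front of the tool, with image up along tool x and right along tool y. Next I move over the lifter for a close look.

Call:
{"op": "send_rows", "data": {"series": [[[3.6,-3.2,0.5,0,0,1,100],[7.2,-6.4,1,0,0,2,100],[10.8,-9.6,1.5,0,0,3,100],[14.4,-12.8,2,0,0,4,100],[18,-16,2.5,0,0,5,100],[21.6,-19.2,3,0,0,6,100],[25.2,-22.4,3.5,0,0,7,100],[28.7,-25.6,4,0,0,7,100]]]}}

```text
t: 2.32
ee_pos: [0.4003, -0.3269, 0.205]
tool_rot: [[0.966, 0.257, 0.001], [0.257, -0.966, -0.0], [0.0, 0.001, -1.0]]
wrist_force: [1.9, 0.2, 1.3]
opening: 1.001
grip_force: 0.0
```

```bash
cat >> h.py <<'E'
def delta(pos,yaw,frame=None):
    "print row (cm,deg) to bring TCP to pos with tool x at yaw deg, z down"
    s=bot.read_state(); R=s["tool_rot"]; a=np.radians(yaw); c,d=np.cos(a),np.sin(a)
    T=np.array([[c,d,0],[d,-c,0],[0,0,-1.]])
    rv=cv2.Rodrigues(R.T@T)[0].ravel()
    print("delta",np.round(R.T@(np.array(pos)-s["ee_pos"])*100,2),np.round(np.degrees(rv),2))
def show():
    s=bot.read_state(); R=s["tool_rot"]
    print("t",round(s["t"],2),"pos",np.round(s["ee_pos"],4),"yaw",np.round(np.degrees(np.arctan2(R[1,0],R[0,0])),2),"z",np.round(R[:,2],4),"F",np.round(s["wrist_force"],2),"op",round(s["opening"],3),"g",round(s["grip_force"],1))
E
python3 - <<'E'
from h import *
show()
p=bot.capture("wrist"); save(p,"w1"); show(); C=cloud(p)
print(-p["R"].T@p["t"])
for n in ["lifter","shoulder","mat"]:
    for d in bot.tip_of(p,n)[:2]:
        u,v=d["at"]; print(n,d["p"],d["at"],C[int(v),int(u)])
for lo,hi,t in((.04,.09,"handle"),(.013,.09,"shoulder+"),(.0075,.09,"lifter")):
    m=(C[...,2]>lo)&(C[...,2]<hi)&(abs(C[...,0]-.47)<.12)&(abs(C[...,1]+.26)<.1)&(p["range_z"]>.1)
    n,l,st,_=cv2.connectedComponentsWithStats(m.astype(np.uint8))
    for i in range(1,n):
        if st[i,4]>150:
            X=C[l==i]; r=cv2.minAreaRect((X[:,:2]*1000).astype(np.float32)); print(t,st[i],np.round(r[0],1),np.round(r[1],1),round(r[2],1),np.round(np.percentile(X[:,2],[5,50,95]),4))
E
```

```text
t 2.32 pos [ 0.4003 -0.3269  0.205 ] yaw 14.91 z [ 5.e-04 -4.e-04 -1.e+00] F [1.89 0.16 1.34] op 1.001 g 0.0
t 2.37 pos [ 0.4041 -0.3194  0.2042] yaw 15.38 z [ 8.0e-04  2.7e-03 -1.0e+00] F [ 6.52  9.37 -0.19] op 0.999 g 0.0
[ 0.482309   -0.3044726   0.33941508]
lifter 0.79 [275.1, 160.4] [ 0.4444598  -0.28111658  0.0561217 ]
shoulder 0.57 [264.6, 94.3] [ 0.49026079 -0.25522222  0.00485667]
mat 0.57 [283.7, 124.2] [ 0.47025621 -0.27678604  0.00379695]
handle [255 145  25  44 891] [ 437.7 -276.1] [32.1 14.3] 18.7 [0.047  0.0623 0.0638]
shoulder+ [ 255  143   28   46 1039] [ 437.7 -276.1] [32.1 14.3] 18.7 [0.0231 0.0621 0.0637]
lifter [ 245  139   58   50 2269] [ 437.6 -276. ] [36. 50.] 18.2 [0.0079 0.0099 0.0634]
```

View pics/w1.png

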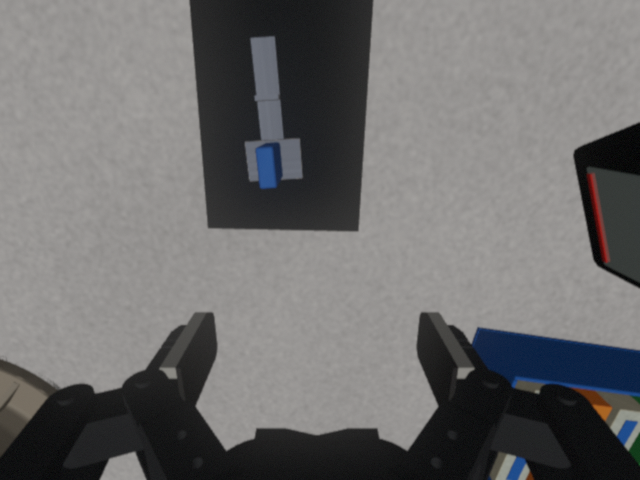

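The wrist view shows the lifter with its handle at (268,165) and the blade up to (262,40), its shoulder at (268,100). The pose is (0.438, -0.2755) with yaw 18.3°.

```bash
python3 - <<'E'
from h import *
show(); delta([.438,-.2755,.11],18.3)
E
```

```text
t 2.52 pos [ 0.4004 -0.3278  0.2051] yaw 15.13 z [ 3.e-04 -2.e-04 -1.e+00] F [-0.37  0.13 -0.3 ] op 1.001 g 0.0
delta [ 4.99 -4.07  9.51] [ 0.01 -0.01 -3.17]
```

Call:
{"op": "send_rows", "data": {"series": [[[2,-1.6,2.5,0,0,-1.5,100],[4,-3.2,5.5,0,0,-3.2,60],[5,-4.1,8.5,0,0,-3.2,60],[5,-4.1,9.5,0,0,-3.2,60],[5,-4.1,9.5,0,0,-3.2,60],[5,-4.1,9.5,0,0,-3.2,60]]]}}

```text
t: 3.02
ee_pos: [0.4368, -0.2777, 0.1101]
tool_rot: [[0.951, 0.31, -0.001], [0.31, -0.951, -0.0], [-0.001, -0.0, -1.0]]
wrist_force: [-0.4, -0.0, 0.4]
opening: 0.597
grip_force: 0.0
```

```bash
python3 - <<'E'
from h import *
show(); delta([.438,-.2755,.026],18.3)
p=bot.capture("wrist"); save(p,"w2"); C=cloud(p)
for lo,hi,t in((.04,.09,"handle"),(.0075,.09,"lifter")):
    m=(C[...,2]>lo)&(C[...,2]<hi)&(abs(C[...,0]-.47)<.12)&(abs(C[...,1]+.276)<.03)&(p["range_z"]>.13)
    n,l,st,_=cv2.connectedComponentsWithStats(m.astype(np.uint8))
    for i in range(1,n):
        if st[i,4]>150:
            X=C[l==i]; r=cv2.minAreaRect((X[:,:2]*1000).astype(np.float32)); print(t,st[i],np.round(r[0],1),np.round(r[1],1),round(r[2],1),np.round(np.percentile(X[:,2],[5,50,95]),4))
E
```

```text
t 3.02 pos [ 0.4368 -0.2777  0.1101] yaw 18.08 z [-9.e-04 -1.e-04 -1.e+00] F [-0.36 -0.03  0.4 ] op 0.597 g 0.0
delta [ 0.19 -0.17  8.41] [-0.01  0.05 -0.22]
handle [ 303  237   25   64 1549] [ 437.6 -275.9] [32.4 13.9] 18.1 [0.0461 0.0623 0.0635]
lifter [299 165  32  10 278] [ 487.1 -259.5] [ 6.1 19.9] 16.9 [0.0082 0.0175 0.0189]
lifter [ 280  219   72   82 4098] [ 437.8 -275.9] [36.2 50. ] 18.3 [0.0079 0.0095 0.0632]
```

Call:
{"op": "send_rows", "data": {"series": [[[0.15,-0.15,2,0,0,-0.1,60],[0.15,-0.15,5,0,0,-0.1,60],[0.15,-0.15,7.5,0,0,-0.1,60],[0.15,-0.15,8.4,0,0,-0.1,60],[0.15,-0.15,8.4,0,0,-0.1,60]]]}}

```text
t: 3.48
ee_pos: [0.4376, -0.275, 0.0253]
tool_rot: [[0.95, 0.312, -0.002], [0.312, -0.95, 0.0], [-0.001, -0.001, -1.0]]
wrist_force: [-0.5, -0.2, -0.6]
opening: 0.598
grip_force: 0.0
```

Call:
{"op": "send_rows", "data": {"series": [[[0,0,0,0,0,0,30],[0,0,0,0,0,0,10],[0,0,0,0,0,0,0],[0,0,0,0,0,0,0],[0,0,0,0,0,0,0],[0,0,0,0,0,0,0]]], "newtons": 100}}

```text
t: 3.98
ee_pos: [0.4393, -0.275, 0.0276]
tool_rot: [[0.95, 0.313, 0.002], [0.313, -0.95, -0.001], [0.002, 0.002, -1.0]]
wrist_force: [-1.5, 0.4, 12.4]
opening: 0.148
grip_force: 97.7
```

```bash
python3 - <<'E'
from h import *
show()
E
```

```text
t 3.98 pos [ 0.4393 -0.275   0.0276] yaw 18.26 z [ 0.0022 -0.0013 -1.    ] F [-1.48  0.37 12.42] op 0.148 g 97.7
```

Call:
{"op": "send_rows", "data": {"series": [[[0,0,-1,0,0,0,0],[0,0,-3,0,0,0,0],[0,0,-6,0,0,0,0],[1,-2,-9.5,0,0,1,0],[3,-5,-12,0,0,3,0],[5,-8,-14.5,0,0,5,0],[7.5,-11.5,-17,0,0,7,0],[10,-15,-19,0,0,9.5,0]]]}}

```text
t: 4.65
ee_pos: [0.4815, -0.1149, 0.2109]
tool_rot: [[0.989, 0.15, 0.002], [0.15, -0.989, -0.001], [0.002, 0.001, -1.0]]
wrist_force: [1.8, -1.0, -2.4]
opening: 0.152
grip_force: 97.9
```

Call:
{"op": "send_rows", "data": {"series": [[[1.5,-2.3,0,0,0,1.2,0],[2.8,-4.3,0,0,0,2.3,0],[2.8,-4.3,0,0,0,2.3,0],[2.8,-4.3,0,0,0,2.3,0]]]}}

```text
t: 4.98
ee_pos: [0.5027, -0.068, 0.2089]
tool_rot: [[0.993, 0.116, 0.001], [0.116, -0.993, 0.0], [0.001, 0.0, -1.0]]
wrist_force: [0.2, -0.8, -4.0]
opening: 0.149
grip_force: 98.0
```

```bash
cat >> h.py <<'E'
def boxes(p,lo,hi,x0,x1,y0,y1,tag,mn=100):
    C=cloud(p); m=(C[...,2]>lo)&(C[...,2]<hi)&(C[...,0]>x0)&(C[...,0]<x1)&(C[...,1]>y0)&(C[...,1]<y1)&(p["range_z"]>.05)
    n,l,st,_=cv2.connectedComponentsWithStats(m.astype(np.uint8))
    for i in range(1,n):
        if st[i,4]>mn:
            X=C[l==i]; r=cv2.minAreaRect((X[:,:2]*1000).astype(np.float32)); print(tag,st[i],np.round(r[0],1),np.round(r[1],1),round(r[2],1),np.round(np.percentile(X[:,2]*1000,[5,50,95]),1))
E
python3 - <<'E'
from h import *
show()
p=bot.capture("wrist"); save(p,"w3")
boxes(p,.015,.06,.54,.68,-.05,.08,"rest")
boxes(p,.022,.0275,.54,.68,-.05,.08,"rails")
boxes(p,.0285,.0335,.54,.68,-.05,.08,"disc+wall")
boxes(p,.036,.06,.54,.68,-.05,.08,"knob",20)
boxes(p,.15,.25,.3,.7,-.2,.2,"lifter")
E
```

```text
t 4.98 pos [ 0.5027 -0.068   0.2089] yaw 6.65 z [ 8.e-04  1.e-04 -1.e+00] F [ 0.19 -0.79 -3.96] op 0.149 g 98.0
rest [ 176   31  107   90 8480] [610.6  15.5] [65.9 80.5] 6.6 [24.6 27.9 33.2]
rails [ 179   35  103   86 3986] [609.7  15.5] [64.1 80.4] 6.6 [24.5 25.9 27.1]
disc+wall [176  31 103  10 891] [640.   18.8] [ 6.3 79.8] 6.6 [28.8 29.9 31.2]
disc+wall [ 202   50   62   67 2930] [605.5  12.8] [48.8 49.4] 6.4 [30.6 31.9 33.1]
knob [221  74  19  19 276] [605.4  12.7] [13.5 13.5] 72.1 [39.4 40.9 42.2]
lifter [  194    85   207   336 21909] [539.2 -52. ] [116.4  64.6] 18.0 [186.2 197.9 246.9]
lifter [401 353  37  11 203] [518.9 -98.3] [ 3.1 11.4] 9.2 [245.5 248.  249.8]
```

View pics/w3.png

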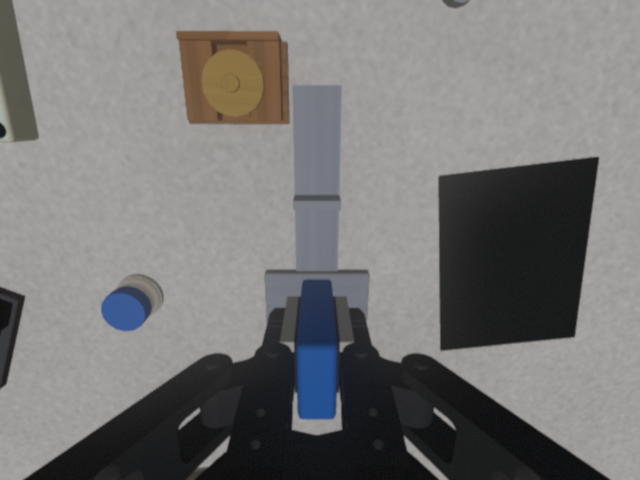

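The wrist view shows the rest at (235,78) with its wall on the far side and its mouth toward the robot. The weight is at (232,82), and the lifter sits straight in the grip with its blade tip at (317,87). Now the cradle.

Call:
{"op": "send_rows", "data": {"series": [[[-0.4,-3.5,0,0,0,0,0],[-0.8,-7.5,-0.5,0,0,0.5,0],[-1.2,-11.5,-1,0,0,1,0],[-1.7,-15.5,-1,0,0,1.5,0],[-2.2,-19.5,-1,0,0,2,0],[-2.8,-23,-1,0,0,3,0],[-2.8,-23,-1,0,0,3,0],[-2.8,-23,-1,0,0,3,0]]]}}

```text
t: 5.7
ee_pos: [0.4482, 0.1567, 0.2183]
tool_rot: [[0.998, 0.063, 0.0], [0.063, -0.998, -0.0], [0.0, 0.0, -1.0]]
wrist_force: [0.2, -0.5, -2.0]
opening: 0.153
grip_force: 98.6
```

```bash
python3 - <<'E'
from h import *
show()
p=bot.capture("wrist"); save(p,"w4")
B=(.5,.74,.17,.35)
boxes(p,.028,.04,*B,"base")
boxes(p,.046,.0535,*B,"rails")
boxes(p,.0555,.0605,*B,"walls")
boxes(p,.06,.064,*B,"shoe?",30)
boxes(p,.065,.075,*B,"stop")
s=bot.read_state(); L=(cloud(p)-s["ee_pos"])@s["tool_rot"]*1000
m=(p["range_z"]<.3)&(p["range_z"]>.08)
def g(x0,x1,z0,z1,tag):
    k=m&(L[...,0]>x0)&(L[...,0]<x1)&(L[...,2]>z0)&(L[...,2]<z1)&(abs(L[...,1])<35); X=L[k]
    if len(X): print(tag,len(X),"x",np.round(np.percentile(X[:,0],[0.5,50,99.5]),1),"y",np.round(np.percentile(X[:,1],[1,50,99]),1),"z",np.round(np.percentile(X[:,2],[5,50,95]),1)); return X
X=g(60,130,10,35,"blade front"); g(56,66,10,35,"bl a"); g(85,95,10,35,"bl b");g(45,60,2,14,"shoulder")
g(-30,22,10,30,"foot"); g(-30,30,-50,-30,"handle top")
q=bot.capture("top")
boxes(q,.063,.075,*B,"top stop")
E
```

```text
t 5.7 pos [0.4482 0.1567 0.2183] yaw 3.62 z [ 2.e-04 -1.e-04 -1.e+00] F [ 0.17 -0.54 -1.96] op 0.153 g 98.6
base [  122     0   158   110 10203] [574.6 256.9] [ 79.8 119.9] 3.6 [32.1 33.9 35.6]
rails [ 151    0   34   89 1971] [578.1 278.3] [59.9 16. ] 2.9 [48.2 50.  51.8]
rails [ 211    0   36   89 1847] [581.2 232.4] [60.1 22.8] 3.1 [48.4 50.  51.4]
walls [140   0  22  88 833] [576.7 288.1] [57.5  7.6] 3.6 [56.2 57.9 59.1]
walls [228   0  14  88 769] [580.5 226.3] [57.6  6.5] 3.5 [56.4 57.9 59.2]
blade front 4398 x [60.3 80.  97.4] y [-11.9  -2.    7.7] z [20.8 21.9 22.9]
bl a 1058 x [56.1 61.1 66. ] y [-12.   -2.    7.7] z [20.8 21.9 22.9]
bl b 1259 x [85.1 90.2 94.8] y [-11.9  -2.    7.7] z [20.8 21.9 23. ]
shoulder 571 x [48.2 50.7 52.7] y [-12.   -1.9   7.7] z [ 8.9 10.1 12.8]
foot 3478 x [-6.9 11.9 21.8] y [-26.6  -1.9  22.4] z [16.4 19.1 22.4]
handle top 12261 x [-16.6   7.1  14. ] y [-34.4  -0.8  34.1] z [-49.  -41.9 -33.5]
top stop [222 179  21  17 257] [640.7 260.8] [38.1 46.8] 2.2 [64.  67.5 70.7]
```

View pics/w4.png

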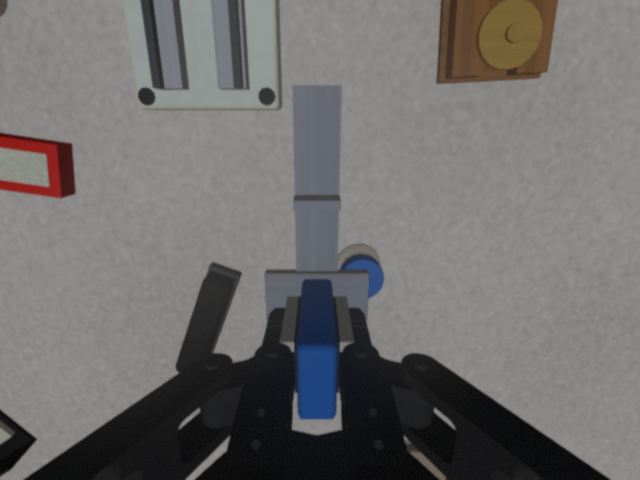

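The view shows the cradle mouth at the top left around (205,50), and the in-hand lifter again. The stop is out of view, so I shift forward.

Call:
{"op": "send_rows", "data": {"series": [[[3,0,0,0,0,0,0],[6.5,0,0,0,0,0,0],[9.5,0,0,0,0,0,0],[9.5,0,0,0,0,0,0],[9.5,0,0,0,0,0,0]]]}}

```text
t: 6.22
ee_pos: [0.5448, 0.1597, 0.2172]
tool_rot: [[0.998, 0.057, -0.001], [0.057, -0.998, -0.0], [-0.001, 0.0, -1.0]]
wrist_force: [0.4, -0.1, -3.5]
opening: 0.15
grip_force: 98.5
```

```bash
python3 - <<'E'
from h import *
show()
p=bot.capture("wrist"); save(p,"w5")
B=(.5,.74,.17,.35)
boxes(p,.028,.04,*B,"base")
boxes(p,.0555,.0595,*B,"walls")
boxes(p,.0605,.0635,*B,"shoe?",30)
boxes(p,.065,.075,*B,"stop")
s=bot.read_state(); print(p["mtx"])
for c in("top","scene"):
    q=bot.capture(c); L=(cloud(q)-s["ee_pos"])@s["tool_rot"]*1000
    for tag,x0,x1 in(("foot",-25,20),("blade",58,110)):
        k=(L[...,0]>x0)&(L[...,0]<x1)&(L[...,2]>14)&(L[...,2]<28)&(abs(L[...,1])<35); X=L[k]
        print(c,tag,len(X),len(X) and np.round(np.percentile(X,[1,50,99],axis=0),1).tolist())
delta([.47,-.0,.15],6.6)
E
```

```text
t 6.22 pos [0.5448 0.1597 0.2172] yaw 3.29 z [-1.1e-03 -4.0e-04 -1.0e+00] F [ 0.36 -0.11 -3.51] op 0.15 g 98.5
base [  121    24   159   196 12218] [614.2 259.3] [160.2 119.8] 3.7 [32.2 33.8 35.6]
base [200 109  16   9 133] [628.5 257.4] [ 6.4 12.8] 3.2 [32.6 33.9 35.3]
walls [ 142   54   31  158 1329] [607.7 290.1] [120.1   7.4] 3.7 [56.3 57.8 58.9]
walls [ 226   54   20  158 1273] [611.2 228.3] [119.8   6.7] 3.5 [56.5 57.8 59. ]
shoe? [189 109  10  12  74] [626.9 260.2] [8.  6.8] 3.2 [60.6 61.6 63. ]
stop [ 152   68   71   41 2681] [645.  261.5] [27.3 48.8] 3.3 [66.6 67.9 69.4]
[[354.93292267   0.         316.44293166]
 [  0.         354.93292267 241.17947728]
 [  0.           0.           1.        ]]
top foot 0 0
top blade 0 0
scene foot 270 [[-21.3, -26.5, 14.1], [7.3, -9.5, 16.8], [18.9, 23.3, 22.3]]
scene blade 219 [[58.4, -11.4, 16.2], [78.3, -1.6, 19.3], [95.8, 8.4, 24.1]]
delta [-8.24 15.6   6.79] [ 0.02  0.04 -3.18]
```

View pics/w5.png

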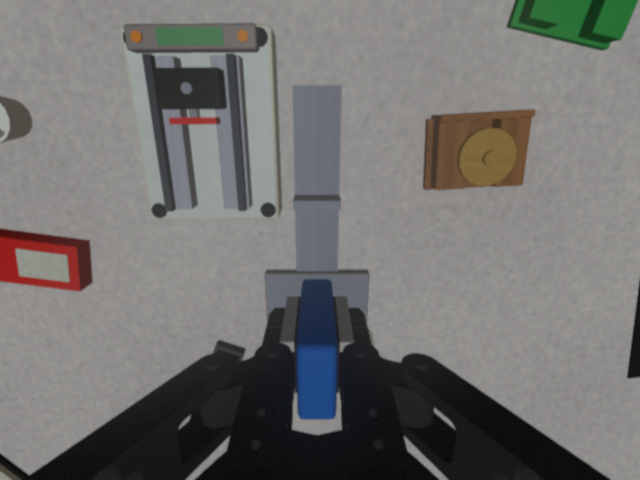

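The view shows the stop block at (190,88), the red shoe at (194,121) and the walls at (160,130) and (240,130). The stop face is near (0.631, 0.2606) with yaw 3.6°. The wrist and scene cameras agree that the blade sits about 1.9 mm to the left of the TCP. Now I go in front of the rest.

```bash
cat >> h.py <<'E'
def rot(a): a=np.radians(a); return np.array([[np.cos(a),-np.sin(a)],[np.sin(a),np.cos(a)]])
REST=(np.array([.6076,.0152]),6.6); CR=(np.array([.5944,.2583]),3.65)
def lift(frame,x,y,under,off=(-.0022,.0019)):
    "delta so that lifter origin is at (x,y) of frame, underside at height"
    o,yaw=frame; L=o+rot(yaw)@[x,y]; T=L-rot(yaw)@off
    print(np.round(T,4)); delta([*T,under+.0248],yaw)
E
python3 - <<'E'
from h import *
lift(REST,-.150,-.0012,.10)
E
```

```text
[ 0.4611 -0.0049]
delta [-9.15 16.03  9.31] [ 0.02  0.04 -3.18]
```

Call:
{"op": "send_rows", "data": {"series": [[[-1,2,0.5,0,0,-0.5,0],[-2.5,5,1.5,0,0,-1,0],[-4.2,8,3,0,0,-1.5,0],[-6,11,5,0,0,-2,0],[-7.6,13.5,7,0,0,-2.6,0],[-9.1,15.5,8.8,0,0,-3.2,0],[-9.1,16,9.3,0,0,-3.2,0],[-9.1,16,9.3,0,0,-3.2,0]]]}}

```text
t: 7.03
ee_pos: [0.4606, -0.0054, 0.1241]
tool_rot: [[0.994, 0.114, -0.002], [0.114, -0.994, -0.001], [-0.002, 0.001, -1.0]]
wrist_force: [0.1, -1.1, -1.3]
opening: 0.15
grip_force: 98.4
```

```bash
python3 - <<'E'
from h import *
show(); lift(REST,-.150,-.0012,.0155)
E
```

```text
t 7.03 pos [ 0.4606 -0.0054  0.1241] yaw 6.53 z [-2.1e-03 -9.0e-04 -1.0e+00] F [ 0.13 -1.07 -1.3 ] op 0.15 g 98.4
[ 0.4611 -0.0049]
delta [ 0.08 -0.05  8.38] [ 0.04  0.12 -0.07]
```

Call:
{"op": "send_rows", "data": {"series": [[[0,0,2,0,0,0,0],[0,0,4.5,0,0,0,0],[0,0,7,0,0,0,0],[0,0,8.2,0,0,0,0],[0,0,8.4,0,0,0,0],[0,0,8.4,0,0,0,0],[0,0,8.4,0,0,0,0]]]}}

```text
t: 7.62
ee_pos: [0.4634, -0.0028, 0.042]
tool_rot: [[0.993, 0.117, 0.002], [0.117, -0.993, 0.0], [0.002, -0.0, -1.0]]
wrist_force: [-0.4, 0.5, -3.0]
opening: 0.151
grip_force: 98.7
```

```bash
python3 - <<'E'
from h import *
p=bot.capture("wrist"); save(p,"w6"); show()
s=bot.read_state(); C=cloud(p)
o,yaw=REST; Q=(C[...,:2]-o)@rot(yaw)*1000
z=C[...,2]*1000; m=(p["range_z"]>.05)&(abs(Q[...,1])<45)
def g(x0,x1,z0,z1,tag):
    k=m&(Q[...,0]>x0)&(Q[...,0]<x1)&(z>z0)&(z<z1); X=np.c_[Q[k],z[k]]
    print(tag,len(X),len(X) and np.round(np.percentile(X,[1,50,99],axis=0),1).tolist()); return X
g(-92,-55,10,25,"blade"); g(-110,-97,24,34,"shoulder"); 
X=g(-29,-20,22,29,"rails"); print("slot",X[X[:,1]<0][:,1].max(),X[X[:,1]>0][:,1].min()) if len(X) else 0
g(-26,28,30.5,34,"disc"); g(-29,-26,6,11,"floor")
lift(REST,-.084,-.0012,.0155)
E
```

```text
t 7.67 pos [ 0.4635 -0.003   0.0422] yaw 6.7 z [ 2.e-03  2.e-04 -1.e+00] F [-0.9  -0.58 -2.55] op 0.15 g 98.7
blade 4160 [[-91.6, -10.5, 18.7], [-72.3, -0.8, 20.1], [-55.1, 9.2, 21.6]]
shoulder 0 0
rails 4041 [[-28.9, -39.2, 24.0], [-24.6, 8.3, 25.9], [-20.1, 39.2, 28.3]]
slot -0.00016661674427593693 0.005270279450744039
disc 1177 [[-25.9, -17.3, 30.6], [-23.2, -2.5, 31.9], [-21.0, 12.5, 33.6]]
floor 602 [[-28.9, -44.3, 6.3], [-27.6, 0.1, 7.8], [-26.1, 44.3, 10.0]]
[0.5267 0.0027]
delta [6.35 0.17 0.2 ] [ 0.   -0.12  0.1 ]
```

View pics/w6.png

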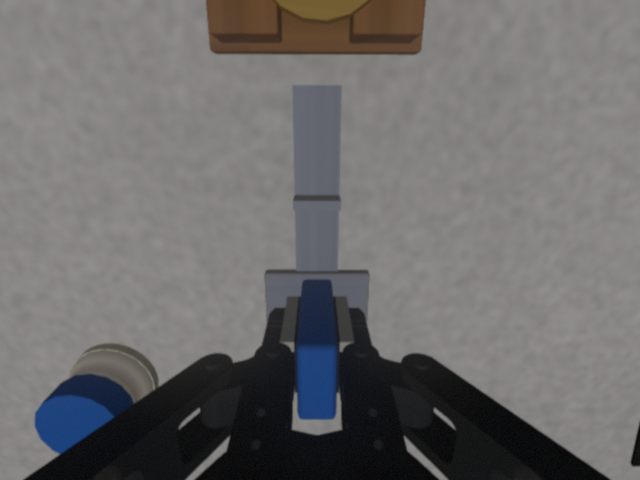

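Blade (317,130) and slot (317,30) are in line in the image. Now I insert.

Call:
{"op": "send_rows", "data": {"series": [[[1.2,0.02,0.1,0,0,0,0],[2.5,0.05,0.1,0,0,0,0],[3.8,0.05,0.1,0,0,0,0],[4.8,0.05,0.1,0,0,0,0],[5.6,0.05,0.1,0,0,0,0],[6.1,0.05,0.1,0,0,0,0],[6.3,0.05,0.1,0,0,0,0],[6.3,0.05,0.1,0,0,0,0]]]}}

```text
t: 8.33
ee_pos: [0.5253, 0.0035, 0.0399]
tool_rot: [[0.993, 0.116, 0.0], [0.116, -0.993, 0.0], [0.0, -0.0, -1.0]]
wrist_force: [-0.8, -0.6, -3.9]
opening: 0.148
grip_force: 98.7
```

```bash
python3 - <<'E'
from h import *
p=bot.capture("wrist"); save(p,"w7"); show()
s=bot.read_state(); C=cloud(p); L=(C-s["ee_pos"])@s["tool_rot"]*1000
boxes(p,.0305,.0335,.55,.66,-.05,.08,"disc")
boxes(p,.038,.044,.55,.66,-.05,.08,"knob",20)
k=(abs(L[...,1]+2)<9)&(L[...,0]>45)&(L[...,0]<60)&(L[...,2]<13)&(L[...,2]>7); print("shoulder x",np.percentile(L[k],[1,99],axis=0).round(1))
k=(L[...,0]>50)&(C[...,2]>.0305)&(C[...,2]<.0335)&(abs(L[...,1])<30); print("disc",np.percentile(L[k],[.2,99.8],axis=0).round(1)); print(cv2.minEnclosingCircle(L[k][:,:2].astype(np.float32)))
E
```

```text
t 8.38 pos [0.5248 0.0034 0.0398] yaw 6.68 z [-4.e-04 -0.e+00 -1.e+00] F [-0.39 -0.19 -2.36] op 0.149 g 98.7
disc [  253    59   130   136 12223] [605.3  12.8] [49.6 49.3] 9.8 [30.8 31.8 32.9]
knob [ 300  111   38   40 1173] [605.4  12.8] [13.5 13.4] 74.2 [39.6 40.8 41.8]
shoulder x [[ 49.2 -10.4   7.2]
 [ 59.9   6.7  12.7]]
disc [[ 51.3 -26.7   6.3]
 [118.2  26.5   9.3]]
((90.29171752929688, -0.29981186985969543), 40.88069534301758)
```

The weight is 3 mm ahead of the shoulder. I close 2 mm of that and then lift gently.

Call:
{"op": "send_rows", "data": {"series": [[[0.1,0,0,0,0,0,0],[0.2,0,-0.2,0,0,0,0],[0.2,0,-0.5,0,0,0,0],[0.2,0,-0.65,0,0,0,0],[0.2,0,-0.8,0,0,0,0],[0.2,0,-0.95,0,0,0,0],[0.2,0,-1.15,0,0,0,0],[0.2,0,-1.4,0,0,0,0]]]}}

```text
t: 9.05
ee_pos: [0.5269, 0.0036, 0.054]
tool_rot: [[0.993, 0.116, -0.0], [0.116, -0.993, 0.0], [-0.0, -0.0, -1.0]]
wrist_force: [0.1, -0.6, -4.2]
opening: 0.15
grip_force: 98.7
```

Call:
{"op": "send_rows", "data": {"series": [[[0,0,-0.3,0,0,0,0],[0,0,-0.8,0,0,0,0],[0,0,-1.5,0,0,0,0],[0,0,-2.4,0,0,0,0],[0,0,-3.3,0,0,0,0],[0,0,-4,0,0,0,0],[0,0,-4.4,0,0,0,0],[0,0,-4.5,0,0,0,0]]]}}

```text
t: 9.72
ee_pos: [0.5276, 0.0036, 0.1]
tool_rot: [[0.993, 0.116, 0.002], [0.116, -0.993, 0.0], [0.002, 0.0, -1.0]]
wrist_force: [0.4, 0.1, -4.4]
opening: 0.151
grip_force: 98.7
```

```bash
cat >> h.py <<'E'
def disc():
    p=bot.capture("wrist"); s=bot.read_state(); show(); C=cloud(p); L=(C-s["ee_pos"])@s["tool_rot"]*1000
    k=(L[...,0]>54)&(L[...,0]<112)&(L[...,2]<16.5)&(L[...,2]>5)&(abs(L[...,1])<32)&(p["range_z"]>.05); X=L[k]
    A=np.c_[X[:,:2]-[80,0],np.ones(len(X))]; c,*_=np.linalg.lstsq(A,X[:,2],rcond=None); r=X[:,2]-A@c; X=X[abs(r)<1.5]
    print("disc tool",len(X),"centre/r",cv2.minEnclosingCircle(X[:,:2].astype(np.float32)),"tilt deg",np.degrees(c[:2]).round(1),"z",c[2].round(1)); return p
E
python3 - <<'E'
from h import *
save(disc(),"w8")
lift(CR,-.102,0,.085)
E
```

```text
t 9.77 pos [0.5274 0.0036 0.0996] yaw 6.68 z [ 0.0011  0.     -1.    ] F [-0.99 -0.05 -3.86] op 0.154 g 98.7
disc tool 8807 centre/r ((79.0246810913086, -0.02756979502737522), 24.979352951049805) tilt deg [0.3 0. ] z 14.7
[0.4949 0.2501]
delta [ -0.36 -24.85  -1.02] [ 0.   -0.06  3.03]
```

View pics/w8.png

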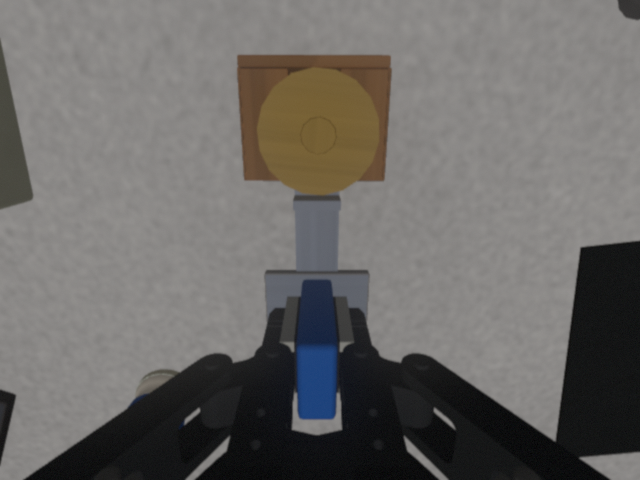

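The weight rides level on the blade against the shoulder, with the disc centre at (318,130). Carrying it to the cradle now.

Call:
{"op": "send_rows", "data": {"series": [[[0,-0.4,-0.1,0,0,0,0],[0,-1.2,-0.3,0,0,0,0],[0,-2.4,-0.5,0,0,0,0],[0,-4,-0.7,0,0,0,0],[0,-6,-0.9,0,0,0,0],[0,-8,-1,0,0,0,0],[0,-10,-1,0,0,0,0],[0,-12,-1,0,0,0,0]]]}}

```text
t: 10.43
ee_pos: [0.5125, 0.1252, 0.1089]
tool_rot: [[0.993, 0.117, -0.0], [0.117, -0.993, 0.0], [-0.0, -0.0, -1.0]]
wrist_force: [-0.0, 0.1, -4.3]
opening: 0.149
grip_force: 98.5
```

Call:
{"op": "send_rows", "data": {"series": [[[0,-2,0,0,0,0.3,0],[-0.1,-4,0,0,0,0.8,0],[-0.2,-6,0,0,0,1.3,0],[-0.3,-8,0,0,0,1.8,0],[-0.3,-10,0,0,0,2.3,0],[-0.35,-11.5,0,0,0,2.7,0],[-0.35,-12.5,0,0,0,3,0],[-0.35,-12.9,0,0,0,3,0]]]}}

```text
t: 11.1
ee_pos: [0.4937, 0.2531, 0.1088]
tool_rot: [[0.998, 0.067, -0.0], [0.067, -0.998, 0.001], [-0.0, -0.001, -1.0]]
wrist_force: [-0.0, 0.2, -4.0]
opening: 0.149
grip_force: 98.5
```

Call:
{"op": "send_rows", "data": {"series": [[[0,0,0,0,0,0,0],[0,0,0,0,0,0,0],[0,0,0,0,0,0,0]]]}}

```text
t: 11.35
ee_pos: [0.4948, 0.2495, 0.1088]
tool_rot: [[0.998, 0.063, -0.0], [0.063, -0.998, -0.001], [-0.0, 0.001, -1.0]]
wrist_force: [-0.2, 0.2, -4.0]
opening: 0.153
grip_force: 98.5
```

```bash
python3 - <<'E'
from h import *
p=disc(); save(p,"w9")
B=(.5,.74,.17,.35)
boxes(p,.0555,.0605,*B,"walls")
boxes(p,.0605,.0635,*B,"shoe?",30)
boxes(p,.065,.075,*B,"stop")
boxes(p,.028,.04,*B,"base")
s=bot.read_state(); 
C=cloud(p);L=(C-s["ee_pos"])@s["tool_rot"]*1000
k=(L[...,0]>35)&(L[...,0]<46)&(L[...,2]<26)&(L[...,2]>15)&(abs(L[...,1])<20)&(p["range_z"]>.05)
print("blade tool y",np.percentile(L[k][:,1],[1,99]))
lift(CR,-.102,.0012,.060)
E
```

```text
t 11.4 pos [0.4949 0.2495 0.1089] yaw 3.62 z [-0.e+00 -4.e-04 -1.e+00] F [-0.46 -0.25 -4.48] op 0.148 g 98.5
disc tool 6064 centre/r ((77.68494415283203, 2.233715534210205), 24.878665924072266) tilt deg [0.3 0. ] z 14.8
walls [ 237    0   24  180 2365] [587.6 289. ] [80.4  6.5] 3.5 [56.6 57.8 59. ]
walls [ 370    0   19  114 1386] [607.8 228.1] [48.   6.4] 3.8 [56.6 57.8 58.9]
walls [273  23  79   5 214] [619.7 259.9] [ 0.9 35.8] 3.9 [55.7 57.9 60.1]
walls [367 159  13  21 112] [555.7 222.6] [ 5.1 11.7] 65.1 [56.8 57.8 58.9]
shoe? [305   0  16  14 135] [625.9 260.1] [5.6 6.6] 2.9 [60.6 61.6 63.1]
shoe? [272  12  82  13 247] [621. 260.] [ 4.1 36.1] 5.3 [60.7 62.7 63.5]
base [ 197    0   98  197 7814] [583.3 294.2] [102.5  48.4] 4.7 [32.3 33.8 35.1]
base [285   1  19   8 152] [633.3 270.2] [3.8 9.3] 5.2 [32.8 33.9 35.1]
base [322   1  20   8 153] [634.1 251.4] [4.2 9.4] 2.0 [32.6 33.8 35.5]
base [ 340    0   90  197 7542] [588.5 219. ] [102.9  43.8] 2.6 [32.3 33.8 35.1]
base [ 285   28   56   56 2519] [610.7 259.4] [26.5 28.2] 3.6 [32.7 33.9 35.3]
blade tool y [-10.45939955   9.22834474]
[0.4948 0.2512]
delta [ 0.01 -0.17  2.41] [ 0.02  0.   -0.03]
```

View pics/w9.png

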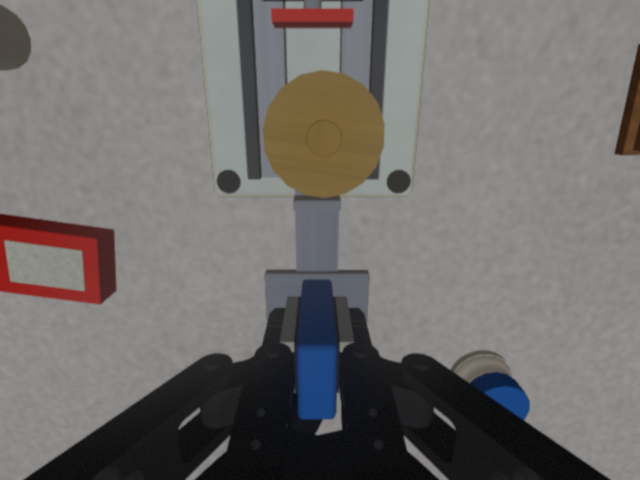

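The weight slid about 2 mm to the right but is level. The red shoe is at (312,17), and its face is near x = 0.619. I trim left gently and lower to just above the walls.

Call:
{"op": "send_rows", "data": {"series": [[[0,-0.04,0.2,0,0,0,0],[0,-0.1,0.6,0,0,0,0],[0,-0.17,1,0,0,0,0],[0,-0.22,1.5,0,0,0,0],[0,-0.26,2,0,0,0,0],[0,-0.27,2.4,0,0,0,0],[0,-0.27,2.5,0,0,0,0],[0,-0.27,2.6,0,0,0,0]]]}}

```text
t: 12.07
ee_pos: [0.4943, 0.2532, 0.0825]
tool_rot: [[0.998, 0.064, -0.0], [0.064, -0.998, -0.0], [-0.001, 0.0, -1.0]]
wrist_force: [0.5, 0.8, -4.0]
opening: 0.15
grip_force: 98.5
```

```bash
cat >> h.py <<'E'
def incr():
    p=disc(); C=cloud(p); o,yaw=CR; s=bot.read_state()
    Q=np.dstack([(C[...,:2]-o)@rot(yaw),C[...,2]])*1000; v=p["range_z"]>.05
    k=v&(Q[...,2]>55.5)&(Q[...,2]<60.5)&(Q[...,0]>8)&(Q[...,0]<60)
    for sgn in(1,-1):
        y=Q[k&(Q[...,1]*sgn>24)&(Q[...,1]*sgn<38)][:,1]; print("wall",sgn,len(y),np.percentile(y,[2,98]).round(1) if len(y) else "")
    L=(C-s["ee_pos"])@s["tool_rot"]*1000
    k=v&(L[...,0]>54)&(L[...,0]<106)&(L[...,2]<17)&(L[...,2]>12)&(abs(L[...,1])<31)
    X=Q[k]; X=X[abs(X[:,2]-np.median(X[:,2]))<1.5]
    print("disc in cradle",np.percentile(X,[.3,50,99.7],axis=0).round(1).tolist(),cv2.minEnclosingCircle(X[:,:2].astype(np.float32)))
    k=v&(L[...,0]>20)&(L[...,0]<48)&(L[...,2]<24)&(L[...,2]>20)&(abs(L[...,1])<16); print("blade in cradle y,z",np.percentile(Q[k],[1,50,99],axis=0).round(1)[:,1:].tolist())
    return p
E
python3 - <<'E'
from h import *
save(incr(),"w10")
E
```

```text
t 12.12 pos [0.4944 0.2532 0.0825] yaw 3.69 z [-4.e-04 -1.e-04 -1.e+00] F [-0.09  0.76 -3.71] op 0.147 g 98.5
disc tool 6236 centre/r ((77.70171356201172, 2.2648348808288574), 24.921730041503906) tilt deg [0.3 0. ] z 14.8
wall 1 934 [27.9 33.9]
wall -1 940 [-33.9 -27.9]
disc in cradle [[-45.8, -25.0, 65.5], [-20.8, -0.8, 66.4], [1.5, 23.2, 67.8]] ((-22.582748413085938, -0.9112791419029236), 25.001300811767578)
blade in cradle y,z [[-7.9, 59.1], [1.7, 60.4], [11.7, 61.8]]
```

Clearances to the walls and the slot are about 2 mm each. Lowering.

Call:
{"op": "send_rows", "data": {"series": [[[0,0,0.2,0,0,0,0],[0,0,0.4,0,0,0,0],[0,0,0.6,0,0,0,0],[0,0,0.75,0,0,0,0],[0,0,0.87,0,0,0,0],[0,0,0.95,0,0,0,0],[0,0,1.02,0,0,0,0],[0,0,1.1,0,0,0,0]]]}}

```text
t: 12.78
ee_pos: [0.4945, 0.2533, 0.0719]
tool_rot: [[0.998, 0.064, 0.0], [0.064, -0.998, 0.0], [0.0, -0.0, -1.0]]
wrist_force: [-0.2, -0.5, -3.9]
opening: 0.151
grip_force: 98.5
```

Call:
{"op": "send_rows", "data": {"series": [[[0,0,0.1,0,0,0,0],[0,0,0.2,0,0,0,0],[0,0,0.3,0,0,0,0],[0,0,0.4,0,0,0,0],[0,0,0.5,0,0,0,0],[0,0,0.5,0,0,0,0],[0,0,0.5,0,0,0,0]]]}}

```text
t: 13.37
ee_pos: [0.4945, 0.2532, 0.0668]
tool_rot: [[0.998, 0.064, -0.0], [0.064, -0.998, 0.0], [-0.0, -0.0, -1.0]]
wrist_force: [-0.4, -0.6, -3.2]
opening: 0.154
grip_force: 98.5
```

```bash
sed -i 's/L\[...,2\]<17)&(L\[...,2\]>12)/L[...,2]<17)\&(L[...,2]>6)/' h.py; python3 - <<'E'
from h import *
save(incr(),"w11")
E
```

```text
t 13.42 pos [0.4945 0.2532 0.0669] yaw 3.68 z [ 0.e+00  1.e-04 -1.e+00] F [ 0.62  0.28 -2.89] op 0.149 g 98.5
disc tool 12750 centre/r ((83.59906005859375, -0.13957366347312927), 42.166961669921875) tilt deg [0.7 0.6] z 11.1
wall 1 938 [27.8 33.9]
wall -1 939 [-33.9 -27.9]
disc in cradle [[-45.6, -29.1, 54.3], [-19.8, -0.7, 55.8], [3.8, 31.8, 57.3]] ((-19.53973388671875, 1.2944602966308594), 39.88359451293945)
blade in cradle y,z [[-7.9, 43.4], [1.8, 44.8], [11.7, 46.3]]
```

View pics/w11.png

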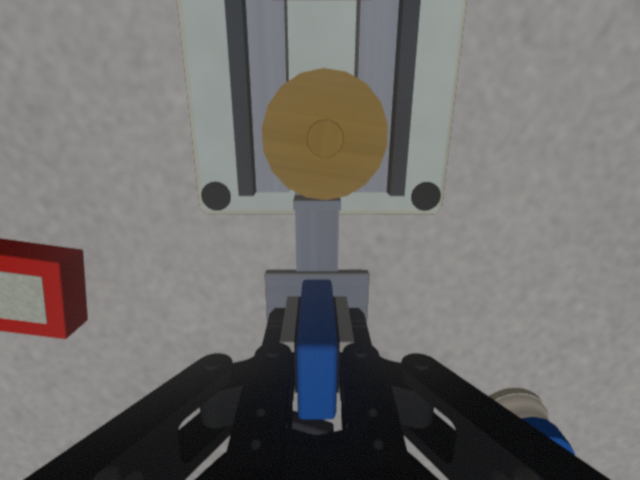

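The weight lies flat on the rails, with the disc centre at (325,135) and the shoulder touching behind it. I push forward toward the shoe.

Call:
{"op": "send_rows", "data": {"series": [[[0.1,0.03,0,0,0,0,0],[0.3,0.07,0,0,0,0,0],[0.55,0.1,0,0,0,0,0],[0.8,0.1,0,0,0,0,0],[1.05,0.1,0,0,0,0,0],[1.3,0.1,0,0,0,0,0],[1.5,0.1,0,0,0,0,0],[1.6,0.1,0,0,0,0,0]]]}}

```text
t: 14.08
ee_pos: [0.5108, 0.2533, 0.0668]
tool_rot: [[0.998, 0.064, 0.0], [0.064, -0.998, 0.0], [0.0, -0.0, -1.0]]
wrist_force: [-0.6, 0.0, -2.6]
opening: 0.143
grip_force: 98.5
```

Call:
{"op": "send_rows", "data": {"series": [[[0.06,0,0,0,0,0,0],[0.12,0,0,0,0,0,0],[0.18,0,0,0,0,0,0],[0.24,0,0,0,0,0,0],[0.3,0,0,0,0,0,0],[0.35,0,0,0,0,0,0],[0.4,0,0,0,0,0,0],[0.43,0,0,0,0,0,0]]]}}

```text
t: 14.75
ee_pos: [0.5148, 0.2536, 0.0669]
tool_rot: [[0.998, 0.064, -0.0], [0.064, -0.998, 0.0], [-0.0, -0.0, -1.0]]
wrist_force: [-0.6, 0.0, -2.5]
opening: 0.154
grip_force: 98.5
```

```bash
python3 - <<'E'
from h import *
incr(); o,y=CR
for i in range(3): print(((bot.read_state()["ee_pos"][:2]-o)@rot(y)*1000).round(2), rot(y).T@bot.read_state()["wrist_force"][:2]); bot.capture("top") if i<2 else 0
E
```

```text
t 14.8 pos [0.5149 0.2536 0.0669] yaw 3.68 z [ 1.e-04  1.e-04 -1.e+00] F [ 0.1   0.57 -3.22] op 0.149 g 98.5
disc tool 12872 centre/r ((83.29383850097656, -0.14679908752441406), 42.51426696777344) tilt deg [-0.1 -0.1] z 11.0
wall 1 1965 [27.9 33.9]
wall -1 1988 [-33.9 -27.9]
disc in cradle [[-25.3, -30.1, 54.4], [0.3, -2.9, 55.8], [25.4, 30.8, 57.3]] ((0.4594707489013672, 0.7446880340576172), 39.56116485595703)
blade in cradle y,z [[-9.8, 43.5], [0.8, 44.9], [14.0, 46.2]]
[-79.65   0.35] [0.14013391 0.56672895]
[-79.68   0.32] [-0.12083872  0.08827338]
[-79.71   0.35] [ 0.34584456 -1.13487566]
```

Call:
{"op": "send_rows", "data": {"series": [[[0.02,0,0,0,0,0,0],[0.04,0,0,0,0,0,0],[0.06,0,0,0,0,0,0],[0.08,0,0,0,0,0,0],[0.1,0,0,0,0,0,0],[0.12,0,0,0,0,0,0],[0.12,0,0,0,0,0,0]]]}}

```text
t: 15.48
ee_pos: [0.516, 0.2536, 0.0669]
tool_rot: [[0.998, 0.064, -0.0], [0.064, -0.998, 0.0], [0.0, -0.0, -1.0]]
wrist_force: [-0.2, 0.3, -1.5]
opening: 0.151
grip_force: 98.5
```

Call:
{"op": "send_rows", "data": {"series": [[[0.02,0,0,0,0,0,0],[0.04,0,0,0,0,0,0],[0.06,0,0,0,0,0,0],[0.08,0,0,0,0,0,0],[0.1,0,0,0,0,0,0],[0.1,0,0,0,0,0,0]]]}}

```text
t: 15.98
ee_pos: [0.517, 0.2537, 0.0669]
tool_rot: [[0.998, 0.064, 0.0], [0.064, -0.998, 0.0], [0.0, -0.0, -1.0]]
wrist_force: [0.3, 0.3, -4.1]
opening: 0.149
grip_force: 98.5
```

Call:
{"op": "send_rows", "data": {"series": [[[0.02,0,0,0,0,0,0],[0.04,0,0,0,0,0,0],[0.06,0,0,0,0,0,0],[0.08,0,0,0,0,0,0],[0.1,0,0,0,0,0,0],[0.1,0,0,0,0,0,0]]]}}

```text
t: 16.48
ee_pos: [0.5177, 0.2537, 0.0668]
tool_rot: [[0.998, 0.064, -0.001], [0.064, -0.998, -0.0], [-0.001, 0.0, -1.0]]
wrist_force: [-3.6, -0.5, -1.6]
opening: 0.15
grip_force: 98.5
```

Call:
{"op": "send_rows", "data": {"series": [[[0.015,0,0,0,0,0,0],[0.03,0,0,0,0,0,0],[0.045,0,0,0,0,0,0],[0.05,0,0,0,0,0,0],[0.05,0,0,0,0,0,0]]]}}

```text
t: 16.9
ee_pos: [0.5181, 0.2538, 0.0668]
tool_rot: [[0.998, 0.064, -0.001], [0.064, -0.998, -0.0], [-0.001, 0.0, -1.0]]
wrist_force: [-5.7, -0.6, -1.1]
opening: 0.15
grip_force: 98.6
```

Call:
{"op": "send_rows", "data": {"series": [[[0.015,0,0,0,0,0,0],[0.03,0,0,0,0,0,0],[0.045,0,0,0,0,0,0],[0.06,0,0,0,0,0,0],[0.06,0,0,0,0,0,0],[0.06,0,0,0,0,0,0]]]}}

```text
t: 17.4
ee_pos: [0.5184, 0.2538, 0.0667]
tool_rot: [[0.998, 0.065, -0.001], [0.065, -0.998, -0.0], [-0.001, 0.0, -1.0]]
wrist_force: [-6.1, 0.0, -0.9]
opening: 0.15
grip_force: 98.7
```

Call:
{"op": "send_rows", "data": {"series": [[[0.015,0,0,0,0,0,0],[0.03,0,0,0,0,0,0],[0.045,0,0,0,0,0,0],[0.05,0,0,0,0,0,0],[0.05,0,0,0,0,0,0]]]}}

```text
t: 17.82
ee_pos: [0.5186, 0.2538, 0.0666]
tool_rot: [[0.998, 0.065, -0.002], [0.065, -0.998, -0.001], [-0.002, 0.001, -1.0]]
wrist_force: [-8.0, 0.2, -0.6]
opening: 0.152
grip_force: 98.8
```

```bash
python3 - <<'E'
from h import *
for i in range(5): show(); bot.capture("top") if i<4 else 0
E
```

```text
t 17.82 pos [0.5186 0.2538 0.0666] yaw 3.7 z [-1.7e-03 -6.0e-04 -1.0e+00] F [-7.98  0.17 -0.62] op 0.152 g 98.8
t 17.87 pos [0.5186 0.2537 0.0666] yaw 3.71 z [-1.7e-03 -6.0e-04 -1.0e+00] F [-8.73 -0.45  0.16] op 0.15 g 98.8
t 17.92 pos [0.5186 0.2538 0.0666] yaw 3.71 z [-1.6e-03 -6.0e-04 -1.0e+00] F [-8.82 -0.12  0.01] op 0.147 g 98.8
t 17.97 pos [0.5186 0.2537 0.0666] yaw 3.7 z [-1.7e-03 -6.0e-04 -1.0e+00] F [-8.36 -0.28  1.08] op 0.153 g 98.8
t 18.02 pos [0.5186 0.2538 0.0666] yaw 3.7 z [-1.7e-03 -6.0e-04 -1.0e+00] F [-8.15  0.17 -0.11] op 0.148 g 98.8
```

Call:
{"op": "send_rows", "data": {"series": [[[0.01,0,0,0,0,0,0],[0.02,0,0,0,0,0,0],[0.03,0,0,0,0,0,0],[0.04,0,0,0,0,0,0],[0.04,0,0,0,0,0,0],[0.04,0,0,0,0,0,0],[0.04,0,0,0,0,0,0],[0.04,0,0,0,0,0,0]]]}}

```text
t: 18.68
ee_pos: [0.5188, 0.2538, 0.0665]
tool_rot: [[0.998, 0.065, -0.002], [0.065, -0.998, -0.001], [-0.002, 0.001, -1.0]]
wrist_force: [-9.5, -1.1, -0.6]
opening: 0.15
grip_force: 98.9
```

```bash
python3 - <<'E'
from h import *
F=[]
for i in range(5): F.append(bot.read_state()["wrist_force"]); bot.capture("top") if i<4 else 0
print(np.mean(F,0)); p=bot.capture("wrist"); save(p,"w12"); C=cloud(p); Q=np.dstack([(C[...,:2]-CR[0])@rot(CR[1]),C[...,2]])*1000
k=(Q[...,2]>54)&(Q[...,2]<57.3)&(abs(Q[...,1])<26.5)&(Q[...,0]>-24)&(Q[...,0]<24); X=Q[k]; A=np.c_[X[:,:2],np.ones(len(X))]; print(np.degrees(np.linalg.lstsq(A,X[:,2],rcond=None)[0][:2]))
E
```

```text
[-9.47752792 -0.56099979 -0.46600629]
[0.13868147 0.00132712]
```

That held 9.5 N for well over half a second, with the weight flat. Easing off slowly.

Call:
{"op": "send_rows", "data": {"series": [[[-0.03,0,0,0,0,0,0],[-0.06,0,0,0,0,0,0],[-0.09,0,0,0,0,0,0],[-0.12,0,0,0,0,0,0],[-0.15,0,0,0,0,0,0],[-0.18,0,0,0,0,0,0],[-0.21,0,0,0,0,0,0],[-0.24,0,0,0,0,0,0]]]}}

```text
t: 19.6
ee_pos: [0.5177, 0.2537, 0.0669]
tool_rot: [[0.998, 0.064, 0.0], [0.064, -0.998, 0.0], [0.0, -0.0, -1.0]]
wrist_force: [-2.2, -0.5, -3.9]
opening: 0.155
grip_force: 98.8
```

Call:
{"op": "send_rows", "data": {"series": [[[-0.03,0,0,0,0,0,0],[-0.06,0,0,0,0,0,0],[-0.1,0,0,0,0,0,0],[-0.15,0,0,0,0,0,0],[-0.2,0,0,0,0,0,0],[-0.3,0,0,0,0,0,0],[-0.4,0,0,0,0,0,0],[-0.6,0,0,0,0,0,0]]]}}

```text
t: 20.27
ee_pos: [0.5117, 0.2533, 0.0669]
tool_rot: [[0.998, 0.064, 0.0], [0.064, -0.998, 0.0], [0.0, -0.0, -1.0]]
wrist_force: [0.0, 0.6, -2.3]
opening: 0.149
grip_force: 98.8
```

Call:
{"op": "send_rows", "data": {"series": [[[-0.4,0,0,0,0,0,0],[-1.2,0,0,0,0,0,0],[-2.2,0,0,0,0,0,0],[-3.4,0,0,0,0,0,0],[-4.6,0,0,0,0,0,0],[-5.6,0,0,0,0,0,0],[-6.2,0,0,0,0,0,0],[-6.2,0,0,0,0,0,0]]]}}

```text
t: 20.93
ee_pos: [0.4482, 0.2494, 0.067]
tool_rot: [[0.998, 0.065, -0.0], [0.065, -0.998, -0.0], [-0.0, 0.0, -1.0]]
wrist_force: [-0.2, 0.7, -3.2]
opening: 0.151
grip_force: 98.8
```

Call:
{"op": "send_rows", "data": {"series": [[[0,0,-1,0,0,0,0],[0,0,-3.5,0,0,0,0],[0,0,-7,0,0,0,0],[0,0,-10,0,0,0,0],[0,0,-12,0,0,0,0],[0,0,-12,0,0,0,0],[0,0,-12,0,0,0,0]]]}}

```text
t: 21.52
ee_pos: [0.4507, 0.2496, 0.1884]
tool_rot: [[0.998, 0.064, 0.003], [0.064, -0.998, 0.001], [0.003, -0.001, -1.0]]
wrist_force: [-1.1, 0.4, -4.6]
opening: 0.149
grip_force: 98.8
```

```bash
python3 - <<'E'
from h import *
p=bot.capture("wrist"); save(p,"w13"); show(); C=cloud(p); Q=np.dstack([(C[...,:2]-CR[0])@rot(CR[1]),C[...,2]])*1000
k=(p["range_z"]>.05)&(Q[...,2]>54)&(Q[...,2]<57)&(abs(Q[...,1])<27)&(Q[...,0]>-45)&(Q[...,0]<45); X=Q[k]; print(len(X),cv2.minEnclosingCircle(X[:,:2].astype(np.float32)))
q=bot.capture("top"); boxes(q,.0535,.0575,.55,.64,.235,.285,"top disc",30)
boxes(q,.0020,.0045,.35,.6,-.4,-.15,"mat",400)
c,s=np.cos(np.radians(10)),0
delta([.44,-.275,.15],15)
E
```

```text
t 21.57 pos [0.45   0.2492 0.187 ] yaw 3.66 z [ 6.e-04  3.e-04 -1.e+00] F [-0.2  -0.22 -4.12] op 0.15 g 98.8
3410 ((0.3251974880695343, -3.1172444820404053), 24.986616134643555)
top disc [224 196  20  22 194] [597.1 257.8] [43.9 48.4] 81.6 [53.7 55.7 57.2]
mat [414 227  51  83 973] [ 471.4 -256.3] [194.9 119.9] 14.0 [2.1 3.2 4.3]
delta [-4.3  52.23  3.65] [  0.02   0.05 -11.33]
```

The weight rests at stop x of about -36 mm and y of about -3 mm, which is fine. Taking the lifter back to the mat.

Call:
{"op": "send_rows", "data": {"series": [[[-0.2,1.5,0,0,0,0,0],[-0.5,4.5,0,0,0,0,0],[-0.8,8,0,0,0,0,0],[-1.1,11.5,0,0,0,0,0],[-1.4,15,0,0,0,0,0],[-1.7,18.5,0,0,0,0,0],[-2,22,0,0,0,0,0],[-2.2,25.5,0,0,0,0,0]]]}}

```text
t: 22.28
ee_pos: [0.4431, -0.0083, 0.1858]
tool_rot: [[0.998, 0.064, -0.002], [0.064, -0.998, -0.0], [-0.002, -0.0, -1.0]]
wrist_force: [0.9, -0.5, -2.6]
opening: 0.15
grip_force: 98.6
```

Call:
{"op": "send_rows", "data": {"series": [[[-0.3,3.5,0.3,0,0,-2,0],[-0.6,7,0.8,0,0,-4.5,0],[-0.9,10.5,1.5,0,0,-7,0],[-1.2,14,2.3,0,0,-9.5,0],[-1.5,17.5,3,0,0,-12,0],[-1.8,21,3.5,0,0,-13.5,0],[-2,24,3.6,0,0,-14.5,0],[-2.1,26.5,3.6,0,0,-14.6,0]]]}}

```text
t: 22.95
ee_pos: [0.4387, -0.2745, 0.149]
tool_rot: [[0.95, 0.314, -0.003], [0.314, -0.95, 0.001], [-0.003, -0.002, -1.0]]
wrist_force: [1.3, -0.2, -3.9]
opening: 0.153
grip_force: 98.7
```

Call:
{"op": "send_rows", "data": {"series": [[[0,0,0,0,0,0,0],[0,0,0,0,0,0,0],[0,0,0,0,0,0,0]]]}}

```text
t: 23.2
ee_pos: [0.4397, -0.2717, 0.1497]
tool_rot: [[0.949, 0.314, -0.002], [0.314, -0.949, 0.001], [-0.002, -0.002, -1.0]]
wrist_force: [-0.1, 1.4, -3.5]
opening: 0.149
grip_force: 98.8
```

```bash
python3 - <<'E'
from h import *
show(); delta([.4393,-.275,.034],18.26)
E
```

```text
t 23.2 pos [ 0.4397 -0.2717  0.1497] yaw 18.29 z [-0.002   0.0012 -1.    ] F [-0.14  1.36 -3.5 ] op 0.149 g 98.8
delta [-0.12  0.32 11.57] [-0.1   0.09  0.03]
```

Call:
{"op": "send_rows", "data": {"series": [[[0,0.3,2.5,0,0,0,0],[0,0.3,5.5,0,0,0,0],[0,0.3,8.5,0,0,0,0],[0,0.3,10.6,0,0,0,0],[0,0.3,11.4,0,0,0,0],[0,0.3,11.6,0,0,0,0],[0,0.3,11.6,0,0,0,0]]]}}

```text
t: 23.78
ee_pos: [0.4414, -0.2746, 0.035]
tool_rot: [[0.949, 0.315, -0.001], [0.315, -0.949, 0.0], [-0.0, -0.001, -1.0]]
wrist_force: [-1.0, 0.0, -3.0]
opening: 0.156
grip_force: 98.8
```

Call:
{"op": "send_rows", "data": {"series": [[[0,0,0.1,0,0,0,0],[0,0,0.2,0,0,0,0],[0,0,0.3,0,0,0,0],[0,0,0.4,0,0,0,0],[0,0,0.5,0,0,0,0],[0,0,0.58,0,0,0,0],[0,0,0.58,0,0,0,0]]]}}

```text
t: 24.37
ee_pos: [0.4411, -0.2752, 0.029]
tool_rot: [[0.949, 0.314, -0.0], [0.314, -0.949, 0.0], [-0.0, -0.0, -1.0]]
wrist_force: [-0.4, 0.5, -3.4]
opening: 0.153
grip_force: 98.8
```

Still about 1.2 mm above the mat.

Call:
{"op": "send_rows", "data": {"series": [[[0,0,0.05,0,0,0,0],[0,0,0.1,0,0,0,0],[0,0,0.13,0,0,0,0],[0,0,0.16,0,0,0,0],[0,0,0.16,0,0,0,0]]]}}

```text
t: 24.78
ee_pos: [0.4411, -0.2752, 0.0276]
tool_rot: [[0.95, 0.314, -0.0], [0.314, -0.95, 0.0], [-0.0, -0.0, -1.0]]
wrist_force: [-2.0, 1.1, 3.9]
opening: 0.154
grip_force: 100.0
```

Contact with the mat. I release and rise.

Call:
{"op": "send_rows", "data": {"series": [[[0,0,0,0,0,0,20],[0,0,0,0,0,0,30],[0,0,0,0,0,0,45],[0,0,0,0,0,0,60],[0,0,0,0,0,0,60],[0,0,0,0,0,0,60]]]}}

```text
t: 25.28
ee_pos: [0.4412, -0.2752, 0.0275]
tool_rot: [[0.95, 0.314, 0.0], [0.314, -0.95, 0.0], [0.0, -0.0, -1.0]]
wrist_force: [0.3, -0.1, 0.3]
opening: 0.603
grip_force: 0.0
```

Call:
{"op": "send_rows", "data": {"series": [[[0,0,-0.5,0,0,0,60],[0,0,-2,0,0,0,60],[0,0,-5,0,0,0,60],[0,0,-9,0,0,0,60],[0,0,-13,0,0,0,60],[0,0,-15,0,0,0,60],[0,0,-15,0,0,0,60]]]}}

```text
t: 25.87
ee_pos: [0.4432, -0.2763, 0.1827]
tool_rot: [[0.95, 0.313, 0.007], [0.313, -0.95, -0.003], [0.005, 0.005, -1.0]]
wrist_force: [0.3, -0.5, 0.3]
opening: 0.6
grip_force: 0.0
```

```bash
python3 - <<'E'
from h import *
show(); p=bot.capture("wrist"); 
boxes(p,.045,.09,.35,.6,-.35,-.2,"handle"); boxes(p,.0075,.011,.38,.5,-.33,-.2,"foot")
q=bot.capture("scene"); boxes(q,.053,.058,.55,.65,.23,.29,"scene disc",30)
save(q,"end",(160,140,320,240),2)
E
```

```text
t 25.87 pos [ 0.4432 -0.2763  0.1827] yaw 18.27 z [ 0.0068 -0.0031 -1.    ] F [ 0.32 -0.54  0.26] op 0.6 g 0.0
handle [305 217  18  45 800] [ 439.5 -275.2] [32.  13.3] 18.3 [51.8 62.4 63.7]
foot [ 286  203   56   39 1418] [ 439.7 -275.1] [35.7 49.9] 18.2 [7.8 8.7 9.9]
scene disc [401 295   9  11  32] [564.3 236. ] [26.3 12.9] 9.7 [53.1 54.6 57.1]
scene disc [394 307  34  25 202] [593.  258.1] [50.6 55.2] 1.8 [53.5 56.4 57.9]
```

View pics/end.png

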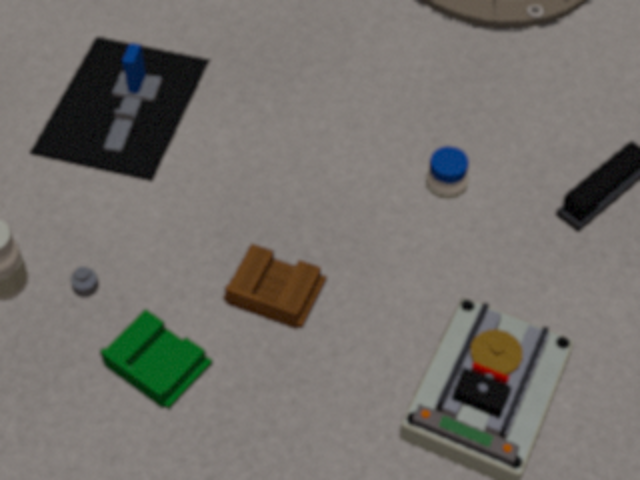

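The picture shows the weight in the cradle before the red shoe at (497,353), the lifter upright on the mat at (133,75), and everything else in place.

```bash
python3 -c "
from station import bot
print(bot.close_job())"
```

```text
the job is handed in; nothing more can be done
None
```

The job is handed in: the weight was pressed against the shoe with about 9.5 N for over half a second and left flat in the cradle, the lifter stands released on its mat, and nothing else appears to have moved; no verdict came back.

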